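# Tighten a jar clamp through its star-wheel slot

## Robot

A 6-joint arm with a two-finger parallel gripper is mounted at the origin on a cart in front of the work surface, level with it; the furniture and walls round the work are solid. World frame = base frame: x ahead of the robot, y to its left, z up, the work surface at z = 0. Lengths are in m, angles in rad, forces in N, time in s.
With the tool pointing down it reaches from about 0.35 to 1 m from the base axis. Payload 7.1 kg.
Tool frame: the origin (TCP) lies between the finger pads; the fingertips stand 22 mm ahead of it and the grasp point (between the pads) lies 3 mm ahead of it; z points along the fingers, y is the line along which they close (so a half turn about z gives the same grasp; the last joint's range is limited). The gripper opens to 85 mm and grips with 20 to 120 N. Pads are 22 mm wide; open, the fingers measure 114 mm over their backs; the gripper's body (76 mm by 85 mm) begins 54 mm behind the grasp point. The pads swing forward as they close: fully open they stand 13 mm farther back than shut.
Start: joints at [-1.29, 0.423, 1.63, -0, 1.089, -0.019], TCP at [0.185, -0.597, 0.253] pointing down, gripper open.
Joint ranges: [-3, 3], [-0.9, 2.11], [0.09, 2.58], [-1.31, 4.45], [0.11, 2.69], [-2.54, 2.54]. Speed limits (rad/s): [2.39, 2.39, 3.01, 3.14, 3.14, 3.14].

## Interface

Orientations are given as a rotation vector (axis times angle).
In Python, from rig import manip gives the robot as it stands. The module is installed in compiled form; this text tells all that it offers. Calls block until the motion is done:
- manip.move_to(position, orientation): joint-space move of the TCP to a pose.
- manip.servo_line(position, orientation=None, rate=0.15): straight line of the TCP; orientation=None keeps the orientation; rate is the mean speed in m/s.
- manip.set_joints(angles): joint-space move.
- manip.command_gripper(opening, f_grip=None): finger opening in m; f_grip is the grip in N (None keeps the last); returns when the fingers have stopped.
- manip.hold(seconds).
- manip.solve_ik(position, orientation): joint angles nearest the present ones, or None.
- manip.camera(name): name is "scene" or "top" or "wrist"; returns a dict with "image" (400x640x3 uint8, red, green, blue), "fx", "fy", "cx", "cy" (pixels), "cam_to_world" (4x4, takes a point from camera to world coordinates); the wrist camera has in their place "mount" (4x4, takes a point from camera to tool coordinates, whose origin is the TCP and whose axes are the flange's). Camera axes: x right, y down, z forward; pixel columns grow to the right and rows downward; lengths in m; the calibration is good to about 2 mm. A picture is of the moment at which its call begins: read the wrist's pose just before it. There is no depth.
A pose or a line that the arm cannot do raises manip.IKError and nothing moves.
- manip.sign_off(): hands the job in; it is judged then, once.
Readings, each from a call of its own:
- manip.get_time(): time.
- manip.get_joint_positions(): joint angles.
- manip.get_joint_vel(): joint speeds.
- manip.get_tau(): joint torques, N m.
- manip.get_position(): TCP position.
- manip.get_ee_rot(): TCP orientation.
- manip.get_contact_force(): force on the tool from outside, world axes, zero at the start.
- manip.get_torque(): the same for the moment, N m.
- manip.get_width(): finger opening in m.
- manip.get_grip_force(): force on a finger pad.
Only numpy, scipy, OpenCV 4.12 (cv2) and the standard library are available. Lean on these libraries where they do the work, as an engineer would, in place of code of your own. Each camera call takes 0.05 s, during which the arm holds its last target. There are 200 camera calls.

## Task

Take the red-handled key out of its wooden stand, reach through the narrow slot on top of the jar clamp and push the brass star wheel round tooth by tooth, the way the red arrow points, until the jam jar is held firmly with the rubber pad about halfway pressed in on its springs, no tighter. Work gently and touch the clamp and jar only with the key. Then stand the key back in its stand, fully seated, without disturbing the other things.

Things in the scene. Friction and masses are not known exactly. Their poses are not given: they have to be found in the camera images.
- clamp: grey jar clamp fixed to the worktop, 110 x 220 x 94 mm; origin at the centre of its underside, z up. At y = 0.050 to 0.090 stands the wheel housing, at y = -0.09 to -0.05 the fixed V-shaped jaw; the jar stands between them on the 8 mm base plate. The rubber pad (44 x 44 mm) moves out of the housing towards -y.
- slot (a point): centre of the slot in the flat steel top of the wheel housing, at its upper face (94 mm above the worktop); axes as the clamp's. The slot is 40 mm long along x, 13 mm wide along y, through the 6 mm top plate. The topmost teeth lie 7 mm below this point. Push them along the clamp's +x (away from the robot, as the red arrow by the slot points) to tighten.
- wheel_axis (a point): centre of the brass star wheel under the slot; it turns on a level axis along clamp y. 12 parallel-sided teeth 10 mm thick, tips at 35 mm radius, floor at 25 mm (gaps 8.3 mm at the tips, 3 at the floor). How they stand at the start is unknown. A tooth (30 deg) moves the pad 3 mm; 3 to 5 are needed. Turns with 4 N at the teeth, 6 N as the pad gives; stays where left. Over 25 N harms it.
- pad (a joint): how far the rubber pad is pressed in on its springs (m): 0 until the jar is tight between pad and V jaw, 0.004 halfway, 0.008 bottomed. Spring 3 N per mm. On loosening it returns to 0.
- jar_center (a point): centre (43 mm up) of the jam jar with grey lid and red label, 62 mm diameter, 86 mm tall, 0.3 kg, standing loose in the clamp; the advancing pad pushes it into the V jaw.
- key_grip (a point): centre of the key's square red handle, 20 x 20 mm, 44 mm long; key z points up. Under it a steel flange, 28 x 28 x 4 mm (underside 26 mm below this point), then a steel blade 30 mm long, 3 mm thick along key x, 8 mm wide along key y; its flat face (key x) pushes the teeth, either way round. 60 g.
- key_tip (a point): centre of the lower end of the key's blade, 56 mm below key_grip along the key.
- key_stand: fixed wooden block 64 x 64 x 40 mm, origin at the centre of its underside. In its top is a blind rectangular hole, 11 mm along the block's x and 15 mm along its y, 36 mm deep; the key's blade hangs in it (key x along block x, either way round) with the flange resting on the top.
- stand_top (a point): centre of the hole's mouth on the top face of the wooden stand, 40 mm above the worktop.
- tuna_tin: loose round tin, 86 mm diameter, 40 mm tall, a bystander; origin at the centre of its underside
- mug: loose white mug, 92 x 127 x 95 mm, a bystander; origin at the centre of its underside
- spice_jar: loose spice jar with green lid, 46 mm diameter, 106 mm tall, a bystander; origin at the centre of its underside

How it is judged:
By the outcome, as a careful person would: the job done as asked, in the order asked, and still so for the second after the job is handed in, with the robot touching nothing.
It also fails if it takes over 72 s, if anything falls off the work surface, if the arm or the gripper's body presses on something with over 40 N, if the wrist force passes 120 N, or if a joint passes its speed limit or range.

## Working session

There is one attempt and no reset: what is moved stays moved. The work goes in short steps, each a Python script; the robot and the scene stay as the last script left them, time stands still between calls to the robot, and variables do not carry over. Pictures are saved under pics/ and viewed, at most 12 in all, crops included, and the job is handed in when it is done.

```bash
mkdir -p pics
python3 - <<'E'
from rig import manip
import cv2, numpy as np
for n in ["scene","top"]:
    c=manip.camera(n); cv2.imwrite(f"pics/{n}0.png",c["image"][:,:,::-1])
    print(n,c["fx"],c["fy"],c["cx"],c["cy"]); print(np.round(c["cam_to_world"],4).tolist())
c=manip.camera("wrist"); print(c["fx"],c["cx"],c["cy"],np.round(c["mount"],4).tolist())
print(manip.get_position(),manip.get_ee_rot(),manip.get_time(),manip.get_contact_force())
E
```

```text
scene 406.43554683315466 406.43554683315466 319.6519043836194 194.5920575242104
[[0.9163, -0.3447, 0.204, 0.3501], [-0.4005, -0.7833, 0.4755, -0.5406], [-0.0041, -0.5174, -0.8557, 1.0381], [0.0, 0.0, 0.0, 1.0]]
top 385.8392415955319 385.8392415955319 313.1750600843644 198.15652543942505
[[0.0642, -0.9774, 0.2012, 0.3906], [-0.9979, -0.0633, 0.0109, 0.0077], [0.0021, -0.2015, -0.9795, 1.027], [0.0, 0.0, 0.0, 1.0]]
295.6319816903052 316.22466809181043 197.9754695755218 [[-0.0001, -0.9514, -0.3079, 0.077], [1.0, 0.0, -0.0005, -0.0015], [0.0005, -0.3079, 0.9514, -0.1202], [0.0, 0.0, 0.0, 1.0]]
[ 0.18448702 -0.59671618  0.252708  ] [-3.10516066e+00 -4.68874423e-01  2.01925553e-04] 0.15 [-0.94239689  0.28034118 -0.41193631]
```

View pics/scene0.png

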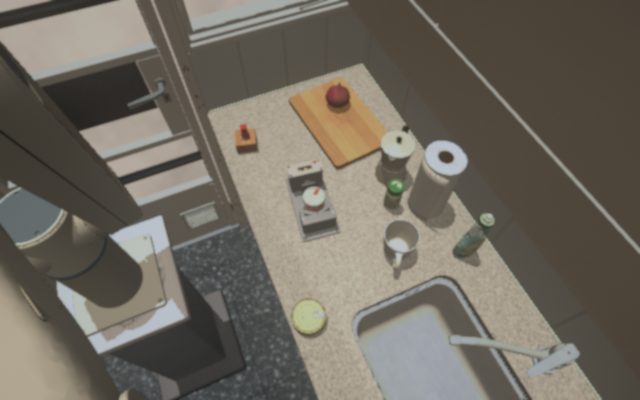

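View pics/top0.png

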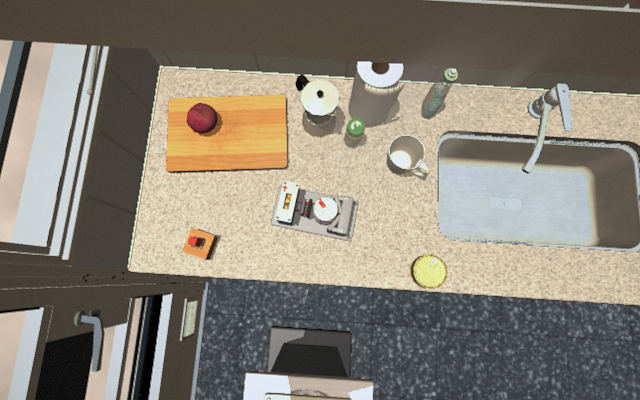

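The stand with its red key is at about (199,243) in the top view. The clamp housing is at (287,203) and the jar at (325,208). I'll enlarge the top view for better corners.

Run:
```python
import cv2,numpy as np
i=cv2.imread("pics/top0.png")
a=cv2.resize(i[172:247,262:362],None,fx=8,fy=8,interpolation=cv2.INTER_CUBIC)
b=cv2.resize(i[220:268,174:224],None,fx=8,fy=8,interpolation=cv2.INTER_CUBIC)
cv2.imwrite("pics/cropA.png",a); cv2.imwrite("pics/cropB.png",b)
```

```text
(no output)
```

View pics/cropA.png

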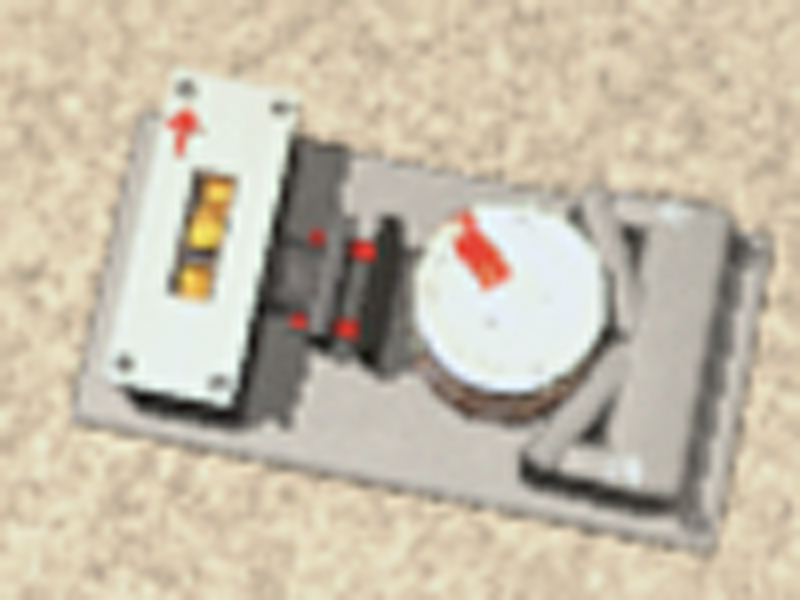

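View pics/cropB.png

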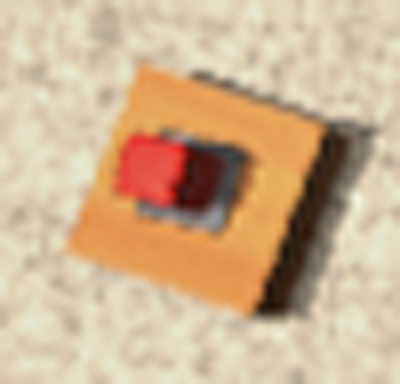

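```bash
cat > h.py <<'E'
from rig import manip
import cv2, numpy as np, json
from scipy.spatial.transform import Rotation as R
TOP=dict(f=385.8392415955319,cx=313.1750600843644,cy=198.15652543942505)
def unproj(uv,z,f,cx,cy,T):
    uv=np.atleast_2d(uv).astype(float)
    d=np.c_[(uv[:,0]-cx)/f,(uv[:,1]-cy)/f,np.ones(len(uv))]@T[:3,:3].T
    o=T[:3,3]; return o+d*((z-o[2])/d[:,2])[:,None]
def proj(P,f,cx,cy,T):
    p=(np.atleast_2d(P)-T[:3,3])@T[:3,:3]
    return np.c_[f*p[:,0]/p[:,2]+cx,f*p[:,1]/p[:,2]+cy]
def rotv(yaw):  # tool z down, tool x at angle yaw in world
    c,s=np.cos(yaw),np.sin(yaw)
    return R.from_matrix(np.array([[c,s,0],[s,-c,0],[0,0,-1]])).as_rotvec()
def wrist(name):
    p=np.array(manip.get_position()); r=R.from_rotvec(manip.get_ee_rot()).as_matrix()
    c=manip.camera("wrist"); T=np.eye(4); T[:3,:3]=r; T[:3,3]=p; T=T@np.array(c["mount"])
    cv2.imwrite(f"pics/{name}.png",c["image"][:,:,::-1])
    cal=dict(f=c["fx"],cx=c["cx"],cy=c["cy"],T=T.tolist()); json.dump(cal,open(f"pics/{name}.json","w")); return cal
def cal(name):
    c=json.load(open(f"pics/{name}.json")); c["T"]=np.array(c["T"]); return c
E
python3 - <<'E'
from h import *
c=manip.camera("top"); K=dict(f=c["fx"],cx=c["cx"],cy=c["cy"],T=np.array(c["cam_to_world"]))
A=lambda l:(np.array(l)+.5)/8-.5+[262,172]
B=lambda l:(np.array(l)+.5)/8-.5+[174,220]
h=unproj(A([(178,70),(298,100),(232,405),(112,378)]),.094,**K)
print("housing",h.round(4).tolist(),h.mean(0)); 
for a,b in((3,0),(2,1)): print(np.degrees(np.arctan2(*(h[a-0]-h[b])[[1,0]]*-1)))
print(np.linalg.norm(np.diff(h,axis=0),axis=1))
print("slot",unproj(A([(204,235)]),.094,**K))
print("base",unproj(A([(140,108),(770,235),(712,548),(75,415)]),.008,**K).mean(0))
s=unproj(B([(143,63),(328,128),(250,315),(68,250)]),.04,**K)
print("stand",s.round(4).tolist(),s.mean(0),np.linalg.norm(np.diff(s,axis=0),axis=1))
for a,b in((3,0),(2,1),(0,1),(3,2)): print(np.degrees(np.arctan2(*(s[b]-s[a])[[1,0]])))
print("key top",unproj(B([(153,170)]),.088,**K))
for u in [(-.3)]:pass
E
```

```text
housing [[0.6229, 0.094, 0.094], [0.6157, 0.056, 0.094], [0.5191, 0.0692, 0.094], [0.525, 0.1064, 0.094]] [0.57068636 0.08139911 0.094     ]
-7.213328679491003
-7.782246641848946
[0.03865868 0.09753746 0.0376385 ]
slot [[0.57118399 0.08183422 0.094     ]]
base [0.56208665 0.01310126 0.008     ]
stand [[0.4965, 0.3259, 0.04], [0.4796, 0.2642, 0.04], [0.4192, 0.282, 0.04], [0.4357, 0.342, 0.04]] [0.45774486 0.30352962 0.04      ] [0.06397536 0.06297483 0.0623023 ]
-14.844924528009601
-16.367686425200272
-105.37183810961753
-105.42080165639297
key top [[0.45913867 0.30323557 0.088     ]]
```

Run:
```python
from h import *
for n,p,y in (("stand",[.458,.3035,.2],74.5),("slot",[.571,.082,.2],82.5),("slot90",[.571,.082,.2],172.5),("slot-90",[.571,.082,.2],-7.5)):
    q=manip.solve_ik(p,rotv(np.radians(y))); print(n,None if q is None else np.round(q,2))
manip.command_gripper(.06,60)
manip.move_to([.458,.3035,.2],rotv(np.radians(74.5)))
wrist("w1"); print(manip.get_position(),manip.get_time())
```

```text
stand [ 0.56  0.38  1.84 -0.    0.92  0.83]
slot [ 0.12  0.42  1.78 -0.    0.94  0.25]
slot90 [ 0.12  0.42  1.78  0.    0.94 -1.32]
slot-90 [0.12 0.42 1.78 0.   0.94 1.82]
[0.45836638 0.30303346 0.20004187] 3.9167
```

View pics/w1.png

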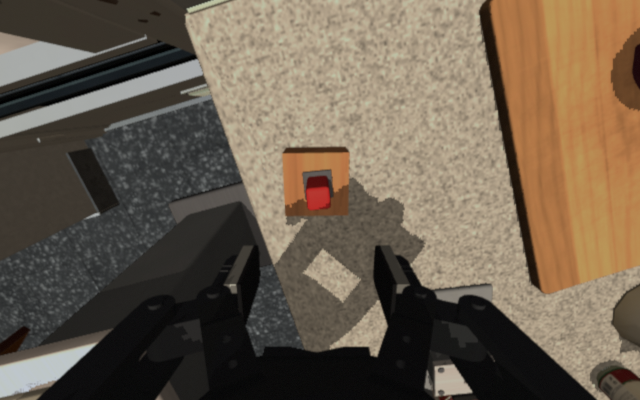

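The wrist view shows the stand's top spanning (284,150)–(349,215) and the handle's top at about (318,195), square to the gripper.

Run:
```python
from h import *
k=cal("w1")
s=unproj([(284.5,152),(348.5,152),(348.5,215.5),(285,215.5)],.04,**k); print(s.round(4).tolist(),s.mean(0))
i=cv2.imread("pics/w1.png").astype(int); b,g,r=i[...,0],i[...,1],i[...,2]
m=((r>90)&(g<60)&(b<60)).astype(np.uint8); m[:140]=0;m[230:]=0;m[:,:280]=0;m[:,360:]=0
ys,xs=np.nonzero(m); print("red",xs.min(),xs.max(),ys.min(),ys.max())
o=(i.sum(2)); 
from numpy import r_
wood=((r-b>60)&(r>110)).astype(np.uint8); wood[:140]=0;wood[230:]=0;wood[:,:270]=0;wood[:,365:]=0
ys,xs=np.nonzero(wood);print("wood",xs.min(),xs.max(),ys.min(),ys.max())
# predict handle box
c=s.mean(0); yaw=np.radians(-15.5)
Rz=R.from_euler('z',yaw).as_matrix()
for z in(.048,.092): print(z,proj(np.array([c[:2].tolist()+[0]]*4)+np.array([(x,y,z) for x in(-.01,.01) for y in (-.01,.01)])@Rz.T,**k).round(1).tolist())
```

```text
[[0.4363, 0.3449, 0.04], [0.4948, 0.3286, 0.04], [0.4796, 0.2659, 0.04], [0.4174, 0.2832, 0.04]] [0.45700958 0.30565098 0.04      ]
red 295 330 186 214
wood 282 349 152 214
0.048 [[306.3, 197.0], [306.1, 176.9], [327.0, 197.0], [327.2, 176.9]]
0.092 [[304.6, 213.2], [304.2, 190.0], [328.8, 213.2], [329.1, 190.0]]
```

Run:
```python
from h import *
o=rotv(np.radians(74.5))
manip.servo_line([.4573,.3046,.0695],o,rate=.12)
print(manip.get_contact_force())
print(manip.command_gripper(.0,70),manip.get_width(),manip.get_grip_force(),manip.get_contact_force())
print(manip.get_position())
p=np.array(manip.get_position())
manip.servo_line([p[0],p[1],.125],o,rate=.08)
print(manip.get_contact_force(),manip.get_width(),manip.get_time())
manip.servo_line([p[0],p[1],.25],o,rate=.2)
wrist("w2")
for n in("top","scene"): cv2.imwrite(f"pics/{n}2.png",manip.camera(n)["image"][:,:,::-1])
a=cv2.imread("pics/w2.png")[100:400,160:480]
b=cv2.imread("pics/top2.png")[180:280,130:236]; b=cv2.resize(b,None,fx=3,fy=3)
cv2.imwrite("pics/v2.png",np.hstack([a,b]))
print(manip.get_position(),manip.get_contact_force(),manip.get_time())
```

```text
[ 0.80339913 -0.11933735  0.00896893]
False 0.01925376285093297 68.49780678749084 [-0.8123988  -0.45278137  5.26126887]
[0.4576687  0.30483373 0.07015445]
[ 0.18419525 -0.04320161 -0.47759721] 0.018925063644043276 6.4417
[0.4568697  0.304325   0.24830059] [ 0.39901492  0.45046563 -1.00579451] 7.3667
```

View pics/v2.png

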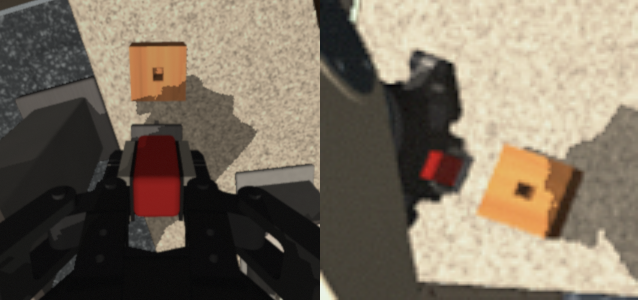

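The key is held, and the wrist crop shows the hole at about (157,74). Next I'll check the hole's long direction and the blade.

Run:
```python
from h import *
k=cal("w2")
i=cv2.imread("pics/w2.png"); a=cv2.resize(i[135:205,280:356],None,fx=5,fy=5,interpolation=cv2.INTER_CUBIC)
s=cv2.imread("pics/scene2.png"); 
b=cv2.resize(s[90:160,210:286],None,fx=5,fy=5,interpolation=cv2.INTER_CUBIC)
cv2.imwrite("pics/v3.png",np.hstack([a,b]))
g=cv2.cvtColor(i,6)[162:188,305:330]; print(g)
```

```text
[[142 144 146 148 148 149 149 148 149 149 148 147 146 145 145 147 147 147
  148 149 150 151 150 149 148]
 [141 144 145 148 148 148 148 149 148 149 148 147 145 145 145 147 147 147
  149 149 150 151 150 149 149]
 [141 143 146 148 148 149 148 148 149 149 148 147 145 145 145 147 147 148
  149 150 149 151 150 149 149]
 [141 143 145 147 149 148 148 147 148 149 148 147 144 144 145 146 147 147
  149 149 150 151 150 149 149]
 [141 143 144 147 149 148 147 146 146 146 146 143 141 140 140 142 142 143
  145 149 150 151 150 149 149]
 [141 142 145 147 148 148 144 133 122 123 122 125 130 130 129 125 123 124
  134 147 150 151 150 149 149]
 [140 142 145 147 148 148 142 119  88  89  91 105 128 130 128 122 116 111
  127 147 150 151 150 149 148]
 [140 142 145 147 147 147 140 116  78  78  82 100 131 137 136 133 124 113
  128 147 150 151 149 149 149]
 [139 142 144 148 147 147 141 117  78  78  81  95 120 135 137 135 125 110
  123 147 150 151 149 149 148]
 [139 142 145 148 147 147 142 118  78  79  92 112 123 136 137 134 125 107
  119 146 150 151 150 149 147]
 [140 141 145 147 147 147 142 119  78  79  91 115 
[... 930 characters left out ...]
25 119 120 118 117 117 118 123 125 128
  137 147 149 149 149 149 148]
 [139 141 144 145 147 146 146 145 142 143 141 139 136 136 137 141 143 143
  145 148 150 149 149 149 148]
 [139 140 144 145 146 147 146 146 147 147 146 144 143 142 143 146 147 147
  147 148 149 149 149 149 149]
 [139 141 144 145 146 147 146 146 147 148 147 145 144 143 144 145 147 147
  147 147 149 148 146 146 146]
 [139 141 144 145 147 146 146 146 148 146 147 145 144 143 143 146 147 146
  145 145 145 139 124 122 129]
 [139 141 144 146 146 146 146 147 147 147 147 145 144 142 143 145 145 137
  121 121 120 114  94  92 101]
 [138 141 143 145 145 145 146 146 147 148 147 145 144 142 144 145 138 113
   92  90  91  90  87  86  87]]
```

View pics/v3.png

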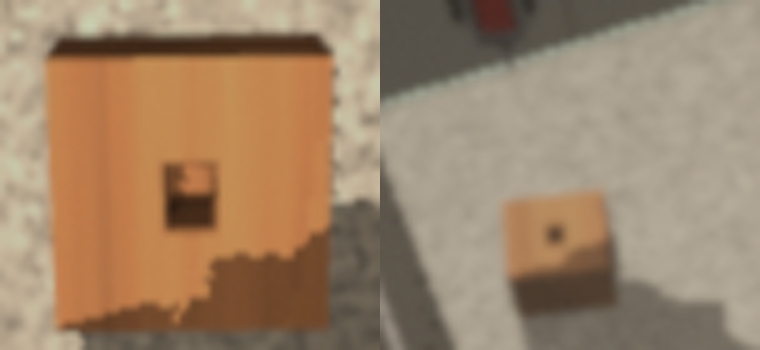

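Run:
```python
from h import *
k=cal("w2")
print("hole",unproj([(317.6,174.1)],.04,**k), "stand",unproj([(289.3,146),(346.4,146),(346.4,200.6),(290.5,200.6)],.04,**k).mean(0))
i=cv2.imread("pics/w2.png"); print(cv2.cvtColor(i,6)[215:245,316].tolist()); print(cv2.cvtColor(i,6)[229,280:360].tolist())
T=k["T"]; 
p,r=np.array([0,0,0]),None
c=manip.camera("wrist"); M=np.array(c["mount"])
q=lambda P: proj(P,k["f"],k["cx"],k["cy"],M).round(1).tolist()
print("flange top far edge",q([(.014,-.014,.026),(.014,.014,.026)]),"bottom",q([(.014,0,.030)]),"handle top far",q([(.01,0,-.018)]))
manip.move_to([.571,.082,.22],rotv(np.radians(82.5)))
wrist("w4"); print(manip.get_position(),manip.get_time())
a=cv2.imread("pics/w4.png"); a=np.vstack([cv2.resize(a[150:235,260:380],None,fx=4,fy=4,interpolation=cv2.INTER_CUBIC)])
b=cv2.resize(cv2.imread("pics/w4.png")[100:400,200:480],(317,340))
cv2.imwrite("pics/v4.png",np.hstack([a,b]))
```

```text
hole [[0.45616331 0.30580825 0.04      ]] stand [0.4567729 0.3056436 0.04     ]
[96, 94, 92, 92, 87, 70, 53, 50, 44, 38, 51, 73, 87, 92, 93, 91, 77, 57, 52, 49, 40, 30, 28, 27, 28, 27, 28, 30, 27, 29]
[181, 185, 187, 188, 188, 186, 183, 183, 190, 192, 168, 101, 87, 88, 88, 90, 92, 92, 92, 93, 93, 94, 93, 91, 90, 90, 90, 91, 92, 91, 91, 91, 92, 92, 94, 93, 93, 87, 70, 54, 51, 51, 51, 52, 52, 51, 50, 51, 52, 51, 50, 51, 52, 51, 51, 50, 49, 50, 51, 50, 49, 50, 65, 85, 91, 95, 95, 96, 94, 97, 102, 99, 89, 84, 80, 81, 89, 98, 100, 95]
flange top far edge [[294.7, 229.6], [346.7, 229.6]] bottom [[320.6, 226.6]] handle top far [[322.2, 283.7]]
[0.57072196 0.08309452 0.22003901] 8.4583
```

View pics/v4.png

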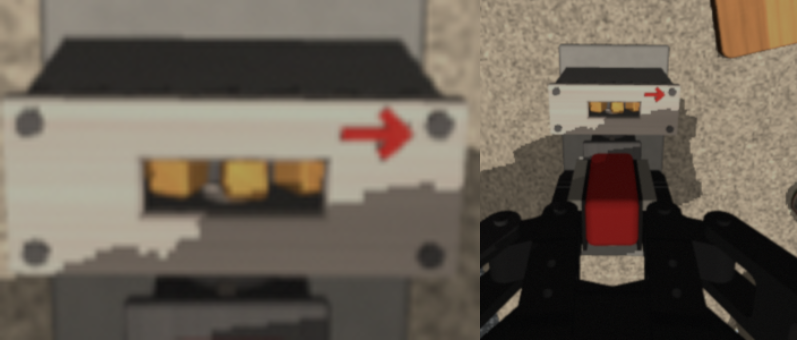

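The slot spans crop x 141–327, y 158–216, and brass teeth show at crop x 148–200, 222–268 and 275–325. I'll locate the flange and blade tip in the image numerically.

Run:
```python
from h import *
np.set_printoptions(linewidth=250)
i=cv2.cvtColor(cv2.imread("pics/w2.png"),6)
print(i[214:234,286:348:2])
j=cv2.imread("pics/w4.png"); g=j.astype(int)
print("w4 slot rows v 196 / 192"); print(g[193:195,290:346,2])
print(g[205:235,318,2])
c=manip.camera("wrist");M=np.array(c["mount"]);k=cal("w4")
print(proj([(x,y,.0603) for x in(.004,-.004) for y in(-.0015,.0015)],k["f"],k["cx"],k["cy"],M).round(1).tolist())
```

```text
[[186 176 182 190 180 158 129  97 144 162 168 167 128  94  95  97  96  89  93  89  85  99  98 101  98  99  93  91  77  75  93]
 [183 170 179 189 177 163 154 141 173 179 161 164 102  96  97  96  95  86  89  89  95 103  95 100  98 106  99  95  83  85  95]
 [175 161 174 186 171 159 157 167 173 177 155 151  96  99 101  94  94  86  90  95  98 103  91  95  96 105  99  95  90  88  89]
 [173 159 168 179 167 160 155 164 169 173 150 121  95  98 101  92  92  88 100 104 101 103  88  91  93  96  99  92  90  88  87]
 [178 164 166 176 171 167 158 156 171 172 148  92  92  93  94  92  91  91 107 110 103 103  89  92  91  91 101  91  90  92  92]
 [183 167 171 179 178 177 163 156 175 168 128  92  89  89  85  87  90  92 106 110 101 101  94  92  87  89 103  97  93  96  98]
 [179 166 178 185 182 181 167 159 175 168 106  90  90  87  75  70  80  95 100 104  95  98 101  92  84  85 102 100  95 100  99]
 [169 161 181 189 185 181 169 166 176 167 102  90  91  85  70  53  67  92  93  96  88  97 106  96  83  81  99  95  92  98  97]
 [165 164 184 188 184 177 170 170 177 138  97  95  94  86  65  50  61  84  85  89  8
[... 1407 characters left out ...]
 52  51  50  50  50  67  90 101]]
w4 slot rows v 196 / 192
[[178 178 178 175 161 128  93 104 137 171 174 174 174 175 175 174 160 123 106 102 100  95  86  82  80  92 137 173 176 176 176 176 176 175 175 168 139  83 105 133 138 139 140 142 150 166 171 166 164 162 148 124 155 176 178 178]
 [178 178 178 175 161 128  81 102 149 172 175 174 174 174 175 174 160 122 106 103 100  94  84  81  79  95 143 172 176 176 176 176 176 176 175 170 142  83 102 131 135 137 138 140 148 166 171 167 165 154 129 123 158 176 177 178]]
[ 96 102 103 105 105 103 103 104 105 106 106 106 105  85  57  45  44  41  36  31  46  67  80  84  85  84  69  52  48  48]
[[317.5, 222.7], [322.1, 222.7], [317.5, 233.8], [322.0, 233.8]]
```

The blade tip shows at (316.2,219.5). That puts the slot at −3.2 mm in tool x and +2.4 mm in tool y from the key, and the nearest tooth stands at about +5°. I'll make a guarded insertion into the gap at x ≈ −5 mm.

```bash
cat > k.py <<'E'
from h import *
YAW=np.radians(-7.5); S=np.array([.5727,.0796]); TIP=.0602; ORI=rotv(np.radians(82.5))
cx=np.array([np.cos(YAW),np.sin(YAW)]); cy=np.array([-cx[1],cx[0]])
def tgt(x,d,y=0.): # blade-tip target in slot frame (mm), d = depth below face
    return np.r_[S+(x*cx+y*cy)/1000,.094-d/1000+TIP]
def cur():
    p=np.array(manip.get_position()); q=p[:2]-S
    return np.array([q@cx*1e3,q@cy*1e3,(.094+TIP-p[2])*1e3])
def force():
    f=np.array(manip.get_contact_force()); return np.array([f[:2]@cx,f[:2]@cy,f[2]])
def step(x,d,y=0.,rate=.05,v=True):
    manip.servo_line(tgt(x,d,y),ORI,rate=rate); f=force()
    if v: print("cmd",round(x,1),round(d,1),"at",cur().round(2),"F",f.round(2),"t",round(manip.get_time(),2))
    return f
E
python3 - <<'E'
from k import *
manip.move_to(tgt(-5,-15),ORI); manip.hold(.2); f0=force(); print(f0,cur())
step(-5,-2,rate=.05)
for d in (1,3,5,7,9,11,12.5):
    f=step(-5,d,rate=.03)-f0
    if abs(f).max()>4: print("STOP",f); break
E
```

```text
[-0.62034474 -1.15163613 -0.06456461] [ -3.86625579   0.66530037 -16.81884503]
cmd -5 -2 at [-5.29 -0.14 -1.56] F [-0.25 -0.68 -0.38] t 9.43
cmd -5 1 at [-5.07 -0.05  1.18] F [ 0.6  -0.14 -0.8 ] t 9.68
cmd -5 3 at [-5.09 -0.01  3.1 ] F [ 0.13 -0.03 -0.21] t 9.93
cmd -5 5 at [-5.07 -0.02  5.12] F [ 1.04  0.5  -0.98] t 10.18
cmd -5 7 at [-5.11 -0.05  7.15] F [-0.31  0.41  0.05] t 10.43
cmd -5 9 at [-5.1  -0.02  9.14] F [-0.3  -0.08 -0.34] t 10.68
cmd -5 11 at [-5.09 -0.02 11.15] F [-0.24  0.41 -0.32] t 10.93
cmd -5 12.5 at [-5.03 -0.02 12.6 ] F [-0.43  0.54 -0.33] t 11.18
```

Run:
```python
from k import *
x=-5
while x<12.3:
    x+=1.5; f=step(x,13.5,rate=.025)
    if abs(f).max()>14: print("STOP");break
```

```text
cmd -3.5 13.5 at [-4.19 -0.11 13.78] F [-3.95  0.35  0.53] t 11.43
cmd -2.0 13.5 at [-2.49 -0.1  13.71] F [-3.41 -0.67  0.99] t 11.68
cmd -0.5 13.5 at [-0.72 -0.11 13.68] F [-4.64 -1.21  0.91] t 11.93
cmd 1.0 13.5 at [ 0.86 -0.1  13.7 ] F [-3.97 -0.32 -1.42] t 12.18
cmd 2.5 13.5 at [ 2.41 -0.03 13.63] F [-4.33  0.09 -2.44] t 12.43
cmd 4.0 13.5 at [ 4.04  0.02 13.51] F [-5.1  -0.5  -0.55] t 12.68
cmd 5.5 13.5 at [ 5.64  0.02 13.42] F [-3.62 -0.29 -1.09] t 12.93
cmd 7.0 13.5 at [ 7.16  0.03 13.43] F [-3.4  -0.26 -0.22] t 13.18
cmd 8.5 13.5 at [ 8.7   0.04 13.4 ] F [-3.92 -0.51 -0.36] t 13.43
cmd 10.0 13.5 at [10.22  0.03 13.4 ] F [-3.27 -0.59 -0.2 ] t 13.68
cmd 11.5 13.5 at [1.176e+01 1.000e-02 1.341e+01] F [-4.9  -0.26 -0.02] t 13.93
cmd 13.0 13.5 at [13.25  0.04 13.42] F [-3.81 -0.46  0.65] t 14.18
```

```bash
cat >> k.py <<'E'
def phi():
    x,_,d=cur(); xr=x+1.5; z=42-d; r=np.hypot(xr,z)
    return np.degrees(np.arctan2(xr,z)+np.arcsin(5/r))
def back(x0=-4.5):
    x,_,d=cur(); step(x-1.2,13,v=False); step(x-1.2,3,rate=.12,v=False); step(x0,3,rate=.12,v=False)
    for d in (7,10,13):
        f=step(x0,d,rate=.06,v=False)
        if abs(f).max()>5: print("INSERT",f,cur()); return False
    return True
def push(x0,x1,dx=1.5,lim=14):
    out=[]
    for x in np.arange(x0,x1+1e-6,dx):
        f=step(x,13.5,rate=.025,v=False); out.append((round(cur()[0],1),round(phi(),1),*f.round(1)))
        if abs(f).max()>lim: print("STOP");break
    print(*out,sep="\n"); print("t",manip.get_time())
E
python3 - <<'E'
from k import *
if back(): push(-3,13)
i=manip.camera("top")["image"][:,:,::-1]; cv2.imwrite("pics/topA.png",i)
E
```

```text
(np.float64(-3.5), np.float64(6.0), np.float64(-2.3), np.float64(-0.0), np.float64(1.3))
(np.float64(-2.0), np.float64(9.1), np.float64(-3.7), np.float64(0.6), np.float64(1.4))
(np.float64(-0.2), np.float64(12.7), np.float64(-3.9), np.float64(-0.3), np.float64(-0.1))
(np.float64(1.4), np.float64(15.9), np.float64(-4.3), np.float64(-0.5), np.float64(-0.4))
(np.float64(2.9), np.float64(18.8), np.float64(-4.1), np.float64(-0.2), np.float64(-1.2))
(np.float64(4.5), np.float64(21.8), np.float64(-4.8), np.float64(-0.5), np.float64(-0.9))
(np.float64(6.1), np.float64(24.7), np.float64(-4.4), np.float64(-0.2), np.float64(-0.4))
(np.float64(7.7), np.float64(27.4), np.float64(-3.9), np.float64(0.2), np.float64(-0.7))
(np.float64(9.2), np.float64(29.9), np.float64(-4.0), np.float64(-0.9), np.float64(-1.1))
(np.float64(10.7), np.float64(32.4), np.float64(-4.9), np.float64(-0.7), np.float64(0.1))
(np.float64(12.2), np.float64(34.8), np.float64(-3.5), np.float64(-0.4), np.float64(0.1))
t 18.475
```

Run:
```python
from k import *
if back(-4.8): push(-3.5,13,1.0)
wrist("w5"); i=manip.camera("top")["image"][:,:,::-1]; cv2.imwrite("pics/topB.png",i)
f=lambda n,w:cv2.resize(cv2.imread(n)[180:240,285:352],None,fx=w,fy=w,interpolation=cv2.INTER_CUBIC)
a=np.hstack([f("pics/top0.png",4),f("pics/topA.png",4),f("pics/topB.png",4)])[:, :800]
b=cv2.resize(cv2.imread("pics/w5.png")[160:400,160:480],(480,360))
cv2.imwrite("pics/v5.png",np.vstack([a,np.pad(b,((0,0),(0,a.shape[1]-480),(0,0)))])[:600])
```

```text
(np.float64(-4.2), np.float64(4.6), np.float64(-4.2), np.float64(0.2), np.float64(0.1))
(np.float64(-3.0), np.float64(7.2), np.float64(-4.6), np.float64(-0.5), np.float64(1.0))
(np.float64(-1.6), np.float64(9.9), np.float64(-4.3), np.float64(0.3), np.float64(1.2))
(np.float64(-0.5), np.float64(12.2), np.float64(-4.0), np.float64(-0.8), np.float64(0.1))
(np.float64(0.5), np.float64(14.2), np.float64(-3.7), np.float64(-0.7), np.float64(-0.7))
(np.float64(1.5), np.float64(16.1), np.float64(-5.2), np.float64(-0.9), np.float64(-1.3))
(np.float64(2.5), np.float64(18.0), np.float64(-5.0), np.float64(-0.4), np.float64(-1.6))
(np.float64(3.5), np.float64(19.9), np.float64(-4.6), np.float64(0.4), np.float64(-1.2))
(np.float64(4.5), np.float64(21.8), np.float64(-4.9), np.float64(0.1), np.float64(-1.8))
(np.float64(5.6), np.float64(23.7), np.float64(-4.8), np.float64(-0.1), np.float64(-0.5))
(np.float64(6.6), np.float64(25.5), np.float64(-4.0), np.float64(-0.1), np.float64(-0.5))
(np.float64(7.6), np.float64(27.3), np.float64(-5.1), np.float64(-0.2), np.float64(-0.1))
(np.float64(8.6), np.float64(28.9), np.float64(-4.9), np.float64(-0.1), np.float64(-0.4))
(np.float64(9.6), np.float64(30.7), np.float64(-3.9), np.float64(0.6), np.float64(0.2))
(np.float64(10.6), np.float64(32.3), np.float64(-4.6), np.float64(-1.0), np.float64(0.3))
(np.float64(11.7), np.float64(33.9), np.float64(-4.8), np.float64(-0.7), np.float64(-0.0))
(np.float64(12.7), np.float64(35.4), np.float64(-4.2), np.float64(-0.8), np.float64(0.4))
t 24.3083
```

View pics/v5.png

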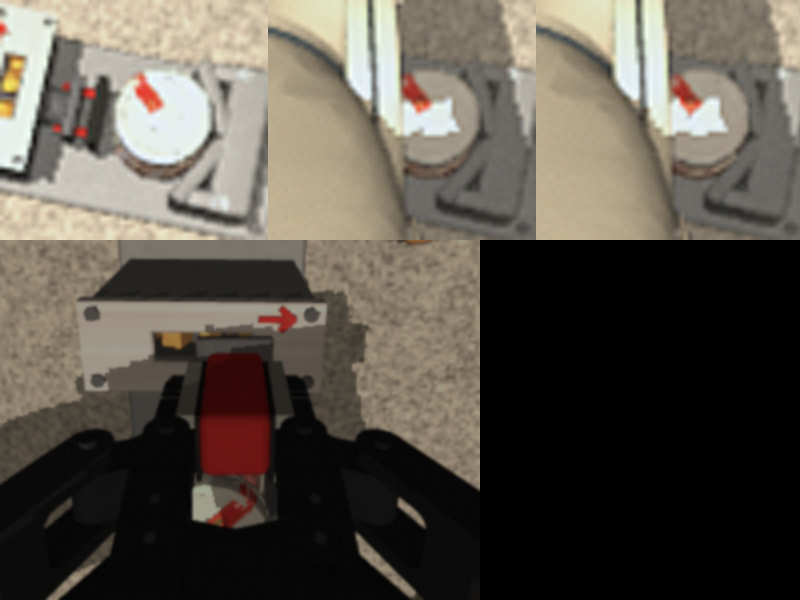

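The arm hides the pad from above and the jar hasn't visibly moved yet. I'll take a clear wrist view of the pad from directly above it.

```bash
cat >> k.py <<'E'
def look(name):
    x,_,d=cur(); step(x-1.2,13,v=False); step(x-1.2,-12,rate=.15,v=False)
    p=S+(-.0*cx-.047*cy); manip.move_to([p[0],p[1],.2],rotv(np.radians(172.5))); wrist(name)
    print("t",manip.get_time())
E
python3 - <<'E'
from k import *
look("w6"); a=cv2.imread("pics/w6.png")[90:290,220:420]
cv2.imwrite("pics/v6.png",cv2.resize(a,(600,600),interpolation=cv2.INTER_CUBIC))
E
```

```text
t 26.4833
```

View pics/v6.png

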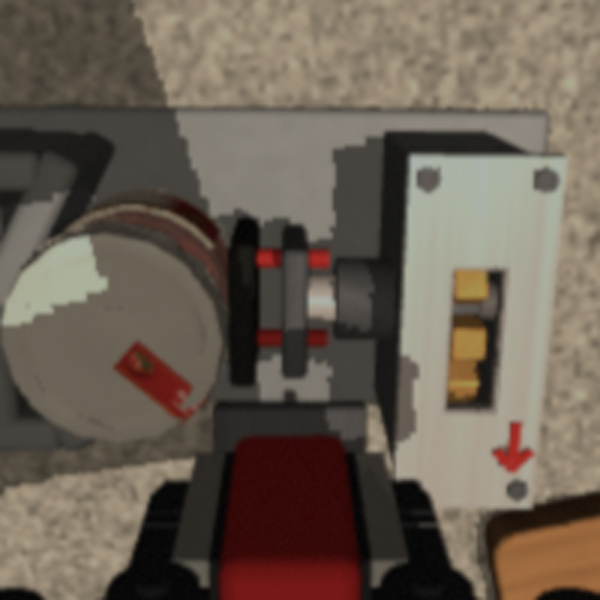

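The view shows the pad (crop x 232–257), the carriage plate (283–307), and red pins spanning the 257–283 gap. The pad is just at the jar. I'll push half a tooth and compare the gap.

```bash
cat >> k.py <<'E'
def again(x0):
    manip.move_to(tgt(x0,-10),ORI); step(x0,-3,v=False); step(x0,3,v=False)
    for d in (7,10,13):
        f=step(x0,d,rate=.06,v=False)
        if abs(f).max()>5: print("INSERT",f,cur()); return False
    return True
def prof(name,rows=((171,176),(199,204))): # red-pin profile, along columns
    i=cv2.imread(f"pics/{name}.png").astype(float); r=i[...,2]-i[...,1]
    for a,b in rows: print(name,a,r[a:b,290:340].mean(0).round().astype(int).tolist())
E
python3 - <<'E'
from k import *
if again(-4.8): push(-3.2,4.2,1.23)
look("w7"); prof("w6"); prof("w7")
a=np.hstack([cv2.resize(cv2.imread(f"pics/{n}.png")[140:240,220:353],None,fx=3,fy=3,interpolation=cv2.INTER_CUBIC) for n in("w6","w7")])
cv2.imwrite("pics/v7.png",a)
E
```

```text
(np.float64(-3.8), np.float64(5.4), np.float64(-3.2), np.float64(0.1), np.float64(1.3))
(np.float64(-2.6), np.float64(8.0), np.float64(-5.5), np.float64(-0.6), np.float64(1.7))
(np.float64(-1.0), np.float64(11.1), np.float64(-5.5), np.float64(1.3), np.float64(1.4))
(np.float64(0.3), np.float64(13.8), np.float64(-4.5), np.float64(-0.3), np.float64(0.3))
(np.float64(1.5), np.float64(16.1), np.float64(-4.5), np.float64(-0.7), np.float64(-0.9))
(np.float64(2.6), np.float64(18.4), np.float64(-5.5), np.float64(-0.3), np.float64(-1.0))
(np.float64(3.8), np.float64(20.6), np.float64(-4.1), np.float64(-0.2), np.float64(-0.7))
t 31.0083
t 33.0917
w6 171 [17, 17, 18, 19, 21, 17, 5, 1, 1, 2, 2, 2, 2, 1, 6, 32, 57, 64, 65, 64, 58, 42, 39, 30, 6, 2, 3, 2, 2, 3, 3, 5, 20, 49, 60, 60, 60, 60, 59, 43, 9, 3, 2, 2, 3, 3, 2, 2, 2, 2]
w6 199 [8, 8, 8, 6, 4, 4, 2, 1, 1, 1, 1, 1, 2, 1, 4, 26, 48, 57, 58, 57, 57, 57, 56, 43, 8, 2, 2, 3, 3, 3, 3, 5, 26, 53, 57, 56, 56, 55, 45, 22, 5, 2, 2, 2, 2, 2, 2, 2, 2, 2]
w7 171 [16, 18, 19, 20, 19, 9, 2, 1, 1, 1, 2, 2, 2, 3, 21, 47, 64, 64, 58, 42, 39, 32, 10, 3, 2, 3, 2, 3, 2, 3, 13, 41, 59, 61, 61, 61, 61, 59, 46, 16, 4, 3, 3, 3, 3, 2, 3, 2, 3, 2]
w7 199 [8, 8, 7, 5, 4, 3, 1, 1, 1, 1, 2, 1, 1, 2, 16, 41, 57, 57, 57, 57, 56, 47, 16, 3, 2, 3, 2, 2, 3, 3, 17, 45, 55, 56, 56, 56, 55, 50, 29, 6, 3, 2, 2, 1, 2, 2, 2, 2, 2, 2]
```

View pics/v7.png

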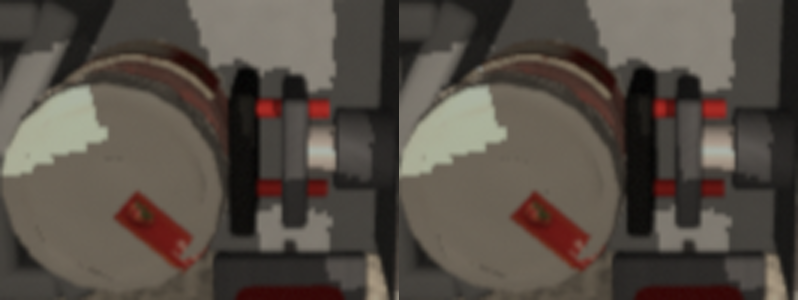

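The gap shrank by about 1.0 mm for 1.5 mm of carriage travel. I'll check the resting gap from the first top image by comparing the front and rear pin redness.

Run:
```python
from k import *
np.set_printoptions(linewidth=200)
i=cv2.imread("pics/top0.png").astype(int); r=i[...,2]-i[...,1]
print(r[198:217,296:313]); print(i[198:217,296:313,2])
```

```text
[[ -4   2   2   1   3   3   4   2   5   4   6   6   7   4   4   6   3]
 [  2   2   3   3   0   1   3   3   4   6   4   6   5   2   4   4   5]
 [  3   3   4   2  14  42  20   1   1   2   3   3   3   3   3   3   4]
 [  2   2   4   2  40 115  58   1   2   3  12  14   1   0   3   4   4]
 [  5   3  -1   0  24  66  35   2   1  24  99 121  75  -2   4   1   3]
 [  4   3   5   3   0   0   2   2   4  38 129 172 139  -3   3   5   3]
 [  2   3   5   2   3   3   4   4   2  12  40  70  67   0   5   2   4]
 [  2   3   5   4   5   4   4   5   2  -1  -2  -2  -2   3   2   5   4]
 [  2   3   5   4   4   2   4   3   6   4   0   4   1   1   4   2   3]
 [  5   3   3   5   4   5   4   4   3   3   4   3   1   3   4   3   3]
 [  3   3   4   3   5   5   4   5   2   2   1   2   5   3   2   3   7]
 [  4   4   3   3   3   3   5   1   1   1   4   4   2   4   2   2   8]
 [  1  -2   2   8   1   4   4   2  -1   0   0   2   5   6   1   1   3]
 [  3   7  59 101  23   3   3   6  26  24  20  -1   4   4   1   3   4]
 [  1   9  80 137  41   1   2  32 105 127  90  -3   3   5   5   2   3]
 [  1  -2   0   6  10   3   0  35 1
[... 899 characters left out ...]
122 123 117 113 138 115  62  80 114  95  55  60  55  72 107]
 [ 82 105 108 113 109 107 137 110  57  91 106  76  59  59  52  81 112]
 [ 70  88  96  97 110 123 132 100  61 105 105  79  56  58  59  92 106]
 [ 50  57  78  86 103 139 127  95  67 114  98  56  63  57  60  98 104]
 [ 80  84 126 151 110 140 120  90  88 121 107  58  57  54  64 102 114]
 [112 116 163 200 136 139 109  85 151 187 141  55  58  55  75 115 117]
 [113 103  94  95  98 116  91  82 167 213 146  55  56  56  77 112 108]
 [114 109 113 101  66  33  32  52  98 114  98  57  54  55  90 111 114]
 [112 112 111 107 100  89  47  73 111  96  61  48  43  63 106 113 114]
 [110 108 109 107 139 171 136 126 105 107  89  23  31  72 113 112 112]]
```

Red-pin analysis puts the resting gap at about 7.6 mm, so the pad was uncompressed at w6 and is about 1.1 mm pressed at w7. I'll push another 1.45 mm and re-measure.

```bash
cat >> k.py <<'E'
def gap(name):
    i=cv2.imread(f"pics/{name}.png").astype(float); r=i[...,2]-i[...,1]
    for a,b in((171,176),(199,204)):
        p=r[a:b,300:340].mean(0); h=24.; e=[]
        for j in range(len(p)-1):
            if (p[j]-h)*(p[j+1]-h)<0: e.append(300+j+(h-p[j])/(p[j+1]-p[j]))
        print(name,np.round(e,2),"gap/rear mm",np.round(np.diff(e)/1.1,2)[::2])
E
python3 - <<'E'
from k import *
gap("w6");gap("w7")
# tooth now at 20.6deg: trailing-flank gap lies at x~3; re-enter behind it, left of contact
if again(2.0): push(3.5,12.4,1.27)
look("w8"); gap("w8")
E
```

```text
w6 [304.68 313.25 322.12 329.55] gap/rear mm [7.78 6.75]
w6 [304.91 313.55 321.9  328.92] gap/rear mm [7.85 6.39]
w7 [304.13 311.38 320.39 328.72] gap/rear mm [6.59 7.58]
w7 [304.31 311.73 320.24 328.21] gap/rear mm [6.75 7.24]
(np.float64(3.4), np.float64(19.7), np.float64(-1.2), np.float64(0.5), np.float64(-0.7))
(np.float64(4.0), np.float64(20.9), np.float64(-4.3), np.float64(0.9), np.float64(1.5))
(np.float64(5.1), np.float64(23.2), np.float64(-4.4), np.float64(0.6), np.float64(-0.6))
(np.float64(6.2), np.float64(25.3), np.float64(-5.2), np.float64(1.4), np.float64(0.3))
(np.float64(7.3), np.float64(27.3), np.float64(-6.3), np.float64(-0.4), np.float64(-0.0))
(np.float64(8.6), np.float64(29.6), np.float64(-6.8), np.float64(-0.1), np.float64(-0.2))
(np.float64(9.9), np.float64(31.7), np.float64(-5.7), np.float64(-0.3), np.float64(0.7))
(np.float64(11.1), np.float64(33.7), np.float64(-5.9), np.float64(0.6), np.float64(0.3))
t 37.8667
t 39.9417
w8 [303.75 310.21 318.79 328.74] gap/rear mm [5.87 9.04]
w8 [304.23 310.31 318.69 327.92] gap/rear mm [5.52 8.39]
```

Pressed in about 2.3 mm now, with the push force near 6 N. I need about 1.7 mm more, so I'll push the next tooth to φ ≈ 21°.

Run:
```python
from k import *
if again(-5.7): push(-4.5,4.2,1.24)
look("w9"); gap("w9")
a=cv2.resize(cv2.imread("pics/w9.png")[140:240,220:420],None,fx=3,fy=3,interpolation=cv2.INTER_CUBIC); cv2.imwrite("pics/v9.png",a)
```

```text
(np.float64(-5.3), np.float64(2.4), np.float64(-4.5), np.float64(0.4), np.float64(0.8))
(np.float64(-4.3), np.float64(4.4), np.float64(-5.0), np.float64(0.0), np.float64(2.1))
(np.float64(-3.2), np.float64(6.7), np.float64(-5.5), np.float64(-0.2), np.float64(3.0))
(np.float64(-2.0), np.float64(9.2), np.float64(-5.6), np.float64(1.0), np.float64(2.7))
(np.float64(-0.8), np.float64(11.7), np.float64(-6.5), np.float64(-0.5), np.float64(2.9))
(np.float64(0.4), np.float64(14.1), np.float64(-5.3), np.float64(-0.6), np.float64(2.8))
(np.float64(1.6), np.float64(16.5), np.float64(-5.5), np.float64(-0.7), np.float64(2.4))
(np.float64(2.7), np.float64(18.7), np.float64(-5.8), np.float64(-0.1), np.float64(2.7))
t 44.7167
t 46.8
w9 [303.59 308.4  317.36 328.54] gap/rear mm [ 4.37 10.17]
w9 [303.88 308.74 317.25 327.91] gap/rear mm [4.42 9.69]
```

The gap has closed by 3.4 mm since w6 while pad creep stayed small, so it is pressed about 3.4–3.8 mm, roughly halfway. Now I'll return the key with a guarded descent.

Run:
```python
from h import *
o=rotv(np.radians(74.5)); x,y=.4579,.3038
manip.move_to([x,y,.19],o); manip.servo_line([x,y,.108],o,rate=.12); manip.hold(.2)
f0=np.array(manip.get_contact_force()); print(f0,manip.get_position(),manip.get_width())
ok=True
for z in (.103,.099,.095,.088,.08,.074,.072,.0712,.0706,.0700,.0694,.0688):
    manip.servo_line([x,y,z],o,rate=.04); f=np.array(manip.get_contact_force())-f0
    print(z,np.round(manip.get_position(),4),f.round(1))
    if abs(f).max()>3: print("contact"); break
print(manip.get_time())
```

```text
[-0.34804705 -0.35513822 -0.39732628] [0.45837106 0.30408416 0.10881232] 0.019110404703090368
0.103 [0.4577 0.3037 0.1028] [0.9 0.2 0.9]
0.099 [0.4577 0.3037 0.0987] [ 0.2  0.6 -0.1]
0.095 [0.4577 0.3037 0.0947] [0.9 0.2 0.4]
0.088 [0.4577 0.3037 0.0876] [ 1.1  1.3 -0.6]
0.08 [0.4577 0.3037 0.0796] [ 0.5  0.7 -0.2]
0.074 [0.4577 0.3037 0.0737] [0.5 0.7 0.6]
0.072 [0.4579 0.3038 0.0719] [ 0.5  0.3 -0.5]
0.0712 [0.4579 0.3038 0.0712] [0.5 0.3 0. ]
0.0706 [0.4579 0.3038 0.0706] [ 0.7  0.5 -0.2]
0.07 [0.458  0.3038 0.0702] [-0.4 -0.9  2. ]
0.0694 [0.458  0.3039 0.0701] [-2.5 -1.1 10.4]
contact
52.7667
```

Run:
```python
from h import *
o=rotv(np.radians(74.5)); x,y=.4579,.3038
manip.servo_line([x,y,.0701],o,rate=.04); manip.command_gripper(.06)
manip.servo_line([x,y,.2],o,rate=.12); wrist("w10")
manip.hold(.2); t=manip.camera("top")["image"][:,:,::-1]; s=manip.camera("scene")["image"][:,:,::-1]
a=cv2.resize(cv2.imread("pics/w10.png")[130:240,250:390],(420,330),interpolation=cv2.INTER_CUBIC)
b=cv2.resize(t[172:247,262:362],(380,285),interpolation=cv2.INTER_CUBIC); b=np.pad(b,((0,45),(0,0),(0,0)))
c=cv2.resize(np.hstack([t,s]),(800,250)); cv2.imwrite("pics/v10.png",np.vstack([np.hstack([a,b]),c])); print(manip.get_time(),manip.get_contact_force())
```

```text
55.0667 [0.83539399 0.56697865 0.52823565]
```

View pics/v10.png

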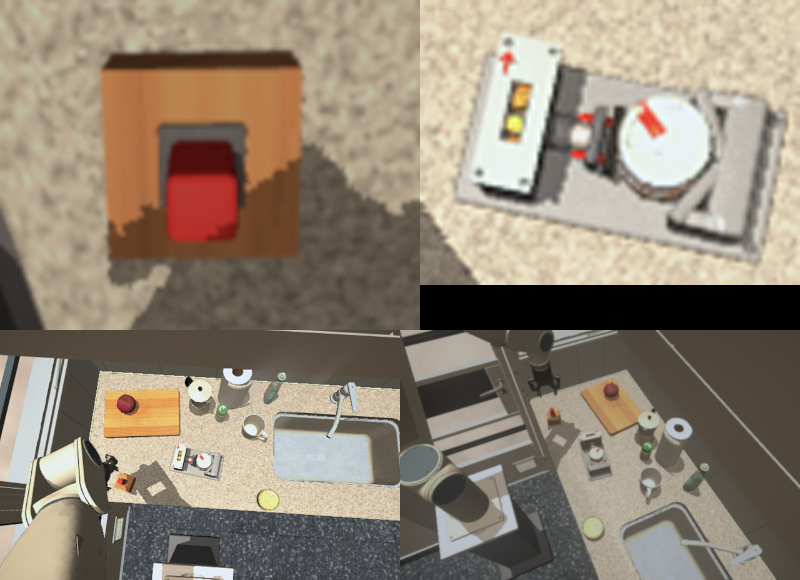

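The key stands upright in its stand with the flange flat on the top. The jar is held between the pad and the V jaw, and the tin, mug and spice jar haven't moved. I'll hand in.

```bash
python3 -c "
from rig import manip
print(manip.sign_off())"
```

```text
the job is handed in; nothing more can be done
None
```

I handed the job in at about 55 s of the 72 s limit: the jar is clamped with the pad pressed in an estimated 3.4–3.8 mm (target 4 mm, read from camera images), and the key is back in its stand, fully seated, with nothing else disturbed.

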